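Put the lift-bay kit back in its places

TASK

Tidy the bench after the lift job: stand the big socket, the small socket and the rubber jack block each in the foam recess made for its shape and size, right side up and flat on the recess floor, and press the aluminium inspection lamp, lying lamp side up and centred lengthwise, down between the sprung jaws of its clip until it snaps fully home. Lower things into place, do not drop them, and leave the spray can and the mug as they stand.

Things in the scene. Friction and masses are not known exactly. Their poses are not given: they have to be found in the camera images.
- big_socket: Large steel socket standing upright: a solid-looking cylinder 60 mm in diameter, 50 mm tall, dark square on its top. About 0.4 kg. Origin: centre of its underside; z up its axis.
- small_socket: Slim deep steel socket standing upright: cylinder 36 mm in diameter, 80 mm tall, small dark square on its top. About 0.25 kg. Origin: centre of its underside; z up its axis.
- jack_block: Black rubber jack block, 90 mm long (its x) by 45 mm wide (its y) by 45 mm tall, with a 12 mm wide, 12 mm deep slot along the middle of its top. About 0.2 kg. Either way round will do. Origin: centre of its underside.
- lamp: Aluminium bar-shaped inspection lamp lying on the bench: 140 mm long (its x), 30 mm wide (its y), 30 mm tall, lower long edges rounded at 10 mm radius (upper 20 mm of its sides is flat), white light strip and a black switch on top. About 0.2 kg. Either end may point either way. Origin: centre of its underside.
- big_tray: Place of the big socket: square 100 by 100 mm slab with a round recess 76 mm in diameter. Fixed black foam slab 20 mm thick; grey-floored recess 10 mm deep (floor 10 mm above the bench). Origin: centre of the underside, below the recess centre; z up.
- small_tray: Place of the small socket: square 80 by 80 mm slab with a round recess 52 mm in diameter. Fixed black foam slab 20 mm thick; grey-floored recess 10 mm deep (floor 10 mm above the bench). Origin: centre of the underside, below the recess centre; z up.
- block_tray: Place of the jack block: 126 mm (its x) by 85 mm (its y) slab with a rectangular recess 106 mm (x) by 61 mm (y). Fixed black foam slab 20 mm thick; grey-floored recess 10 mm deep (floor 10 mm above the bench). Origin: centre of the underside, below the recess centre; z up.
- lamp_clip: Lamp's place, a fixed spring clip: plate 120 (x) x 70 (y) x 6 mm; rests at x = +-42 (14 long, tops 18 up), each between two upright sprung jaws 32 mm apart, 59 tall; round noses at height 53 leave 26 mm. Lamp along x; pressing takes about 10 N from underside 51 up to 43, some 6 N to 22, then a drop; home at 18, noses over its top. 70 mm between jaw pairs free for fingers. Origin: centre of underside.
- spray_can: Bystander: spray can standing on the bench to the robot's left, 60 mm in diameter, 150 mm tall. Origin: centre of its underside.
- mug: Bystander: white mug standing to the robot's right, 80 mm in diameter, 90 mm tall, with a handle. Origin: centre of its underside.
Things that resemble listed ones, but are neither listed nor needed, are in the scene too. What is shaped like the jack_block but green or red is not meant.

How it is judged:
At the end, for the whole second after the job is handed in: Sockets and block upright (0.12 rad), underside under 14 mm above the bench, within 12 mm of the centre of their own tray, block within 0.25 rad of its line; lamp upright within 12 mm and 0.12 rad of its clip, underside under 21.5 mm above the bench; all at rest (angle between each of big_socket, small_socket, jack_block, lamp's own z axis and vertical below 0.12 rad and linear speed of each of big_socket, small_socket, jack_block, lamp below 0.02 m/s and angular speed of each of big_socket, small_socket, jack_block, lamp below 0.2 rad/s and horizontal distance between big_socket and big_tray below 0.012 m and z of big_socket in the frame of big_tray below 0.014 m and horizontal distance between small_socket and small_tray below 0.012 m and z of small_socket in the frame of small_tray below 0.014 m and horizontal distance between jack_block and block_tray below 0.012 m and z of jack_block in the frame of block_tray below 0.014 m and angle between the x axis of jack_block and the x axis of block_tray, either way round below 0.25 rad and horizontal distance between lamp and lamp_clip below 0.012 m and z of lamp in the frame of lamp_clip below 0.0215 m and angle between the x axis of lamp and the x axis of lamp_clip, either way round below 0.12 rad); the robot touches nothing.
It fails at once if the spray can is knocked or shifted by more than 20 mm (distance of spray_can from where it was at the start of the episode above 0.02 m or angle between spray_can's own z axis and vertical above 0.3 rad).
It fails at once if the mug is knocked or shifted by more than 20 mm (distance of mug from where it was at the start of the episode above 0.02 m or angle between mug's own z axis and vertical above 0.3 rad).
It fails at once if one of the four things is dropped (falls free, touching nothing, faster than 0.8 m/s: a fall of over 30 mm) ((contact force between big_socket and anything else below 0.02 N and linear speed of big_socket above 0.8 m/s) or (contact force between small_socket and anything else below 0.02 N and linear speed of small_socket above 0.8 m/s) or (contact force between jack_block and anything else below 0.02 N and linear speed of jack_block above 0.8 m/s) or (contact force between lamp and anything else below 0.02 N and linear speed of lamp above 0.8 m/s)).
It also fails if it takes over 107 s, if anything falls off the work surface, if the arm or the gripper's body presses on something with over 40 N, if the wrist force passes 120 N, or if a joint passes its speed limit or range.

ROBOT

A 6-joint arm with a two-finger parallel gripper is mounted at the origin on the work surface. World frame = base frame: x ahead of the robot, y to its left, z up, the work surface at z = 0. Lengths are in m, angles in rad, forces in N, time in s.
With the tool pointing down it reaches from about 0.4 to 0.825 m from the base axis. Payload 7 kg.
Tool frame: the origin (TCP) lies between the finger pads; the fingertips stand 8 mm ahead of it and the grasp point (between the pads) lies 11 mm behind it (arm.finger_overhang is the distance from the TCP to the fingertips, in m); z points along the fingers, y is the line along which they close (so a half turn about z gives the same grasp; the last joint's range is limited). The gripper opens to 88 mm and grips with 3 to 60 N. Pads are 19 mm wide; open, the fingers measure 130 mm over their backs; the gripper's body (78 mm by 193 mm) begins 47 mm behind the grasp point.
Start: joints at [-0.844, 0.359, 0.012, 0, -1.224, -0.288], TCP at [0.287, -0.611, 0.235] pointing down, gripper open.
Joint ranges: [-3.07, 3.07], [-1.43, 2.12], [-1.02, 1.25], [-3.03, 1.67], [-3.05, -0], [-3.03, 3.03]. Speed limits (rad/s): [2.39, 2.39, 3.01, 3.14, 3.14, 3.14].

INTERFACE

Orientations are given as [roll, pitch, yaw] about the fixed x, y, z axes, in that order (R = Rz(yaw) Ry(pitch) Rx(roll)).
In Python, from station import arm gives the robot as it stands.
- The arm moves only by the tool move_arm, never from a script. Its argument "rows" is text: rows parted by semicolons, each of 7 numbers parted by spaces: the turn, a rotation vector about the tool's x, y, z in degrees, then the shift along the tool's x, y, z in m, then the finger opening in m, from 0 to 0.0876. A call has 1 to 8 rows; each row shifts and turns the commanded pose from where the row before left it, along the tool's axes as they then stand; what a row does not reach is not made up. A row lasts 1/8 s, in which the tool goes at most 62.5 mm and 10.7 degrees, less where a joint would pass 70% of its speed; a pose out of reach is approached as far as the arm can. A call is refused whole if a number of a shift passes 0.0625 or a number of a turn 10.7, either way. A call with a gripper value outside its range is refused whole. The fingers move at their own pace and stop on an object; "squeeze" is the grip in N (left out, the last holds). Time passes only in rows, so rows that do not move let the fingers close. It gives the time, the measured TCP pose, the force, the opening and the grip force at its end, in the units of the state.
- arm.get_state(): the state, without advancing time (a new reading comes with each control period).
- arm.grab_frame(name): name is "side" or "top" or "wrist"; returns (picture, depth): 420x560x3 uint8, blue, green, red; 420x560 float32, m along the optical axis (not along the pixel's ray), 0 where there is no reading.
- arm.camera_model(name): a dict with "mtx" (3x3 intrinsics, pixels), "camera_from_world" (4x4, takes a point from world to camera coordinates); the wrist camera has in their place "mount" (4x4, takes a point from camera to tool coordinates, whose origin is the TCP and whose axes are the flange's). Camera axes: x right, y down, z forward; pixel columns grow to the right and rows downward; lengths in m; the calibration is good to about 2 mm. A picture is of the moment at which its call begins: read the wrist's pose just before it. camera_model takes no time and is no camera call.
- arm.job_done(): hands the job in; it is judged then, once.
The state is a dict: "t": time; "q": joint angles; "qd": joint speeds; "joint_efforts": joint torques, N m; "eef_pos": TCP position; "ee_rot": TCP orientation; "force": force on the tool from outside, world axes, zero at the start; "moment": the same for the moment, N m; "width": finger opening in m; "gripper_force": force on a finger pad.
Only numpy, scipy, OpenCV 4.12 (cv2) and the standard library are available. Lean on these libraries where they do the work, as an engineer would, in place of code of your own. Each camera call takes 0.05 s, during which the arm holds its last target. There are 200 camera calls.

## Working session

There is one attempt and no reset: what is moved stays moved. The work goes in short steps, Python scripts to look and compute and a tool call to move; the robot and the scene stay as the last step left them, time stands still between calls to the robot, and variables do not carry over. Pictures are saved under pics/ and viewed, at most 14 in all, crops included, and the job is handed in when it is done.

Besides the shell and the picture viewer there is one more tool, called after "Emit:" as a command line: name --argument value ..., lists and objects as JSON in quotes. move_arm: Moves the arm, as the interface text tells. Its arguments: {"type":"object","properties":{"rows":{"type":"string"},"squeeze":{"type":"number"}},"required":["rows"]}

```bash
ls; mkdir -p pics; python3 - <<'E'
from station import arm
import cv2,numpy as np
for n in("top","side"):
    im,d=arm.grab_frame(n); cv2.imwrite(f"pics/{n}0.png",im); np.savez(f"{n}0.npz",im=im,d=d)
    m=arm.camera_model(n); print(n,m)
print(arm.camera_model("wrist")); print(arm.get_state())
E
```

```text
pics
top {'mtx': array([[494.14501754,   0.        , 276.60145946],
       [  0.        , 494.14501754, 213.10965126],
       [  0.        ,   0.        ,   1.        ]]), 'camera_from_world': array([[-2.24434346e-02, -9.99739316e-01, -4.19423055e-03,
         2.75319723e-02],
       [-9.87790105e-01,  2.28217245e-02, -1.54109952e-01,
         5.04065316e-01],
       [ 1.54165497e-01,  6.84262814e-04, -9.88044802e-01,
         1.41788260e+00],
       [ 0.00000000e+00,  0.00000000e+00,  0.00000000e+00,
         1.00000000e+00]])}
side {'mtx': array([[448.81456408,   0.        , 285.57356368],
       [  0.        , 448.81456408, 206.55396668],
       [  0.        ,   0.        ,   1.        ]]), 'camera_from_world': array([[-0.80882968, -0.58774311,  0.01877745,  0.41871619],
       [-0.30701593,  0.39483839, -0.86593525,  0.18506814],
       [ 0.50153342, -0.7061591 , -0.49980351,  0.83961225],
       [ 0.        ,  0.        ,  0.        ,  1.        ]])}
{'mtx': array([[310.26442012,   0.        , 284.40740205],
       [  0.        , 310.26442012, 213.12335219],
       [  0.        
[... 345 characters left out ...]
00000e+00,
         1.00000000e+00]])}
{'t': 0.1, 'q': array([-8.43872173e-01,  3.59318047e-01,  1.11610604e-02, -3.15738273e-04,
       -1.22411257e+00, -2.88087004e-01]), 'qd': array([-0.00026646, -0.0026206 ,  0.00073956,  0.00276602,  0.00115798,
        0.0008936 ]), 'joint_efforts': array([-2.51017591e-04, -5.84162593e+01,  2.93749666e+01,  7.01551884e+00,
        1.01536280e-02, -7.26543817e-05]), 'eef_pos': array([ 0.28658761, -0.61066851,  0.23371788]), 'ee_rot': array([ 3.1400958e+00, -1.3401182e-04, -2.7028629e+00]), 'force': array([ 0.62943433, -0.20605962, -0.10870247]), 'moment': array([-0.01985041, -0.03514591, -0.04188747]), 'gripper_force': 0.0, 'width': 0.08784789805579904}
```

View pics/top0.png

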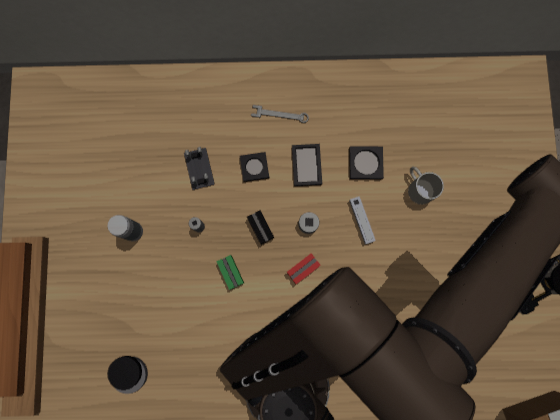

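View pics/side0.png

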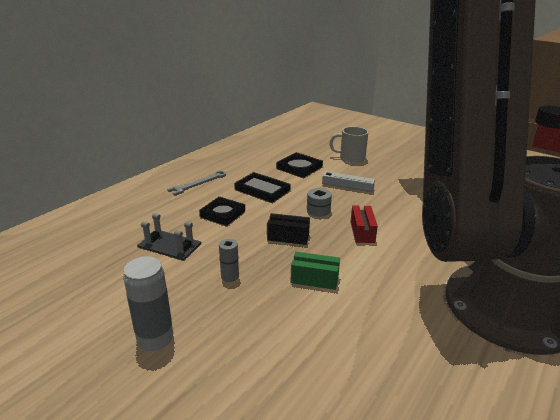

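The top view shows the clip (200,168), small tray (255,167), block tray (307,165), big tray (366,163), small socket (196,225), black block (260,228), big socket (309,223) and lamp (362,220). The can is at (125,228) and the mug at (427,187). The side view agrees, with everything upright.

```bash
cat > h.py <<'E'
import numpy as np,cv2
def cloud(d,K,cfw):
    v,u=np.indices(d.shape); c=np.stack([(u-K[0,2])/K[0,0]*d,(v-K[1,2])/K[1,1]*d,d],-1)
    w=np.linalg.inv(cfw); return c@w[:3,:3].T+w[:3,3]
def rect(P,m):
    p=P[m][:,:2].astype(np.float32)*1000; (c,s,a)=cv2.minAreaRect(p)
    if s[0]<s[1]: s=s[::-1]; a+=90
    return np.round(c,1),np.round(s,1),round((a+90)%180-90,1),int(m.sum())
E
python3 - <<'E'
from station import arm
from h import *
z=np.load("top0.npz");im,d=z["im"],z["d"];M=arm.camera_model("top")
P=cloud(d,M["mtx"],M["camera_from_world"])
print("bench z",np.median(P[230:260,400:430,2]))
n=cv2.cvtColor(im,cv2.COLOR_BGR2GRAY)
V,U=np.indices(d.shape)
for nm,u,v,r,lo,hi in [("clip",200,168,24,.003,.012),("jaws",200,168,24,.045,.07),("small_tray",255,167,20,.014,.03),("block_tray",307,165,27,.014,.03),("big_tray",366,163,22,.014,.03),
 ("small",196,225,14,.07,.09),("block",260,228,22,.038,.052),("big",309,223,16,.043,.057),("lamp",362,220,29,.024,.038),("mug",427,187,25,.08,.1),("can",125,228,25,.13,.16),("green",230,273,24,.038,.052),("red",303,269,24,.038,.052)]:
    m=(abs(U-u)<r)&(abs(V-v)<r)&(P[...,2]>lo)&(P[...,2]<hi)
    print(nm,*rect(P,m),np.round(np.median(P[m][:,2]),4))
E
```

```text
bench z 0.0005910017004221446
clip [655.9 247.9] [148.3 142.5] -0.1 872 0.006
jaws [653.8 252.1] [100.3  49.3] 13.1 90 0.0588
small_tray [652.1  81.6] [82.4 79.8] 6.9 501 0.0205
block_tray [655.7 -77.8] [128.3  85.2] 1.9 594 0.0197
big_tray [ 658.1 -259.5] [103.5 102. ] -1.5 703 0.0205
small [474.9 251.2] [34.7 32.6] -4.5 125 0.0805
block [464.7  66. ] [90.2 44.5] 25.5 360 0.0458
big [473.5 -76.6] [57.  56.1] -0.4 314 0.0504
lamp [ 479.9 -236.3] [140.2  31.6] 17.2 480 0.0309
mug [ 567.2 -423.2] [83.7 81.2] -11.3 186 0.0889
can [462.8 448.2] [58.3 54.4] -89.4 388 0.1498
green [334.9 156.3] [90.6 44.9] 24.3 377 0.045
red [340.4 -57.3] [90.4 45. ] -53.9 362 0.0453
```

All sizes and heights match the given ones. I'll start with the lamp and use a helper that works out the move from the current pose.

```bash
cat > go.py <<'E'
import sys,numpy as np
from station import arm
from scipy.spatial.transform import Rotation as R
s=arm.get_state(); x,y,z,yaw=map(float,sys.argv[1:5])
A=R.from_euler("xyz",s["ee_rot"]); B=R.from_euler("xyz",[np.pi,0,np.radians(yaw)])
print("t",round(s["t"],2),"pos",np.round(s["eef_pos"],4),"turn",np.round((A.inv()*B).as_rotvec(degrees=True),1),"shift(after turn)",np.round(B.inv().apply(np.array([x,y,z])-s["eef_pos"]),4))
E
python3 go.py .480 -.236 .15 -162.8
```

```text
t 0.1 pos [ 0.2866 -0.6107  0.2337] turn [ 0.1 -0.   7.9] shift(after turn) [-0.2956  0.3007  0.0837]
```

Emit:
move_arm --rows "0 0 7.9 0 0 0 0.06; 0 0 0 -0.0422 0.043 0.012 0.06; 0 0 0 -0.0422 0.043 0.012 0.06; 0 0 0 -0.0422 0.043 0.012 0.06; 0 0 0 -0.0422 0.043 0.012 0.06; 0 0 0 -0.0422 0.043 0.012 0.06; 0 0 0 -0.0422 0.043 0.012 0.06; 0 0 0 -0.0422 0.043 0.012 0.06" --squeeze 30

```text
t: 1.1
eef_pos: [0.4802, -0.2341, 0.1502]
ee_rot: [-3.142, 0.0, -2.841]
force: [2.0, 0.5, 0.9]
width: 0.0599
gripper_force: 0.0
```

```bash
python3 go.py .480 -.236 .014 -162.8; cat > wr.py <<'E'
import sys; from h import *; from station import arm
from scipy.spatial.transform import Rotation as R
def wrist(name=None):
    s=arm.get_state(); im,d=arm.grab_frame("wrist"); M=arm.camera_model("wrist")
    T=np.eye(4);T[:3,:3]=R.from_euler("xyz",s["ee_rot"]).as_matrix();T[:3,3]=s["eef_pos"]
    if name: cv2.imwrite(f"pics/{name}.png",im)
    return s,im,d,cloud(d,M["mtx"],np.linalg.inv(T@M["mount"]))
E
python3 - <<'E'
from wr import *
s,im,d,P=wrist("w1")
m=(P[...,2]>.022)&(P[...,2]<.04)&(abs(P[...,0]-.48)<.1)&(abs(P[...,1]+.236)<.06)
print(s["eef_pos"],s["width"],*rect(P,m),np.median(P[m][:,2]))
E
```

```text
t 1.1 pos [ 0.4802 -0.2341  0.1502] turn [-0.  0.  0.] shift(after turn) [ 0.0007 -0.0017  0.1362]
[ 0.48016794 -0.23412344  0.15020469] 0.05985570736820184 [ 480.5 -234.6] [139.2  30. ] 17.1 4999 0.030983966352297054
```

Emit:
move_arm --rows "0 0 0 0 -0.0007 0.045 0.06; 0 0 0 0 0 0.045 0.06; 0 0 0 0 0 0.03 0.06; 0 0 0 0 0 0.016 0.06; 0 0 0 0 0 0 0.02; 0 0 0 0 0 0 0.02; 0 0 0 0 0 0 0.02; 0 0 0 0 0 0 0.02" --squeeze 40

```text
t: 2.15
eef_pos: [0.4804, -0.2367, 0.0154]
ee_rot: [-3.141, 0.001, -2.841]
force: [-0.4, 2.5, 3.1]
width: 0.0297
gripper_force: 40.0
```

```bash
python3 go.py .654 .252 .15 -166.9
```

```text
t 2.15 pos [ 0.4804 -0.2367  0.0154] turn [-0.   0.1  4.1] shift(after turn) [-0.2799  0.4366 -0.1346]
```

Emit:
move_arm --rows "0 0 0 0 0 -0.03 0.02; 0 0 0 0 0 -0.05 0.02; 0 0 4.1 0 0 -0.055 0.02; 0 0 0 -0.02 0.035 0 0.02; 0 0 0 -0.03 0.047 0 0.02; 0 0 0 -0.03 0.047 0 0.02; 0 0 0 -0.03 0.047 0 0.02; 0 0 0 -0.03 0.047 0 0.02"

```text
t: 3.15
eef_pos: [0.5655, 0.0141, 0.1498]
ee_rot: [3.141, 0.0, -2.912]
force: [1.1, -0.8, -1.6]
width: 0.0293
gripper_force: 40.0
```

Emit:
move_arm --rows "0 0 0 -0.03 0.047 0 0.02; 0 0 0 -0.03 0.047 0 0.02; 0 0 0 -0.03 0.047 0 0.02; 0 0 0 -0.03 0.047 0 0.02; 0 0 0 -0.02 0.026 0 0.02; 0 0 0 0 0 0 0.02"

```text
t: 3.9
eef_pos: [0.6532, 0.2548, 0.1485]
ee_rot: [-3.142, -0.001, -2.91]
force: [-0.6, -0.9, -2.4]
width: 0.0297
gripper_force: 40.0
```

```bash
python3 go.py .654 .252 .15 -166.9; python3 - <<'E'
from wr import *
s,im,d,P=wrist("w2")
print(s["width"],s["gripper_force"])
near=(abs(P[...,0]-.654)<.09)&(abs(P[...,1]-.252)<.09)
for lo,hi in((.052,.066),(.003,.01),(.1,.3)):
    m=near&(P[...,2]>lo)&(P[...,2]<hi)
    if m.sum()>5: print(lo,*rect(P,m),np.median(P[m][:,2]))
np.savez("w2.npz",im=im,P=P)
E
```

```text
t 3.9 pos [0.6532 0.2548 0.1485] turn [-0.  -0.   0.2] shift(after turn) [-0.0001 -0.0029 -0.0015]
0.029686566332739656 39.9994833022356
0.003 [649.  271.4] [130.2 121.3] 89.4 564 0.0065314269115764045
0.1 [633.1 249.8] [172.1 104.7] -77.8 97031 0.23093399084221738
```

View pics/w2.png

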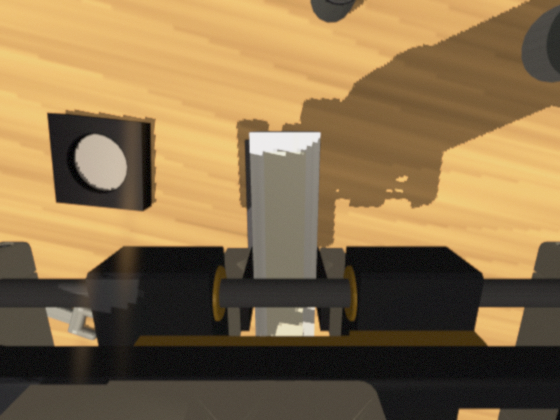

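The lamp hides the clip in this view; only the lamp (285,200) and the small tray (100,160) show. I'll check the clip plate by colour in the first top image instead.

```bash
python3 - <<'E'
from station import arm
from h import *
z=np.load("top0.npz");im,d=z["im"],z["d"];M=arm.camera_model("top")
P=cloud(d,M["mtx"],M["camera_from_world"]); V,U=np.indices(d.shape)
sat=cv2.cvtColor(im,cv2.COLOR_BGR2HSV)[...,1]
near=(abs(U-200)<26)&(abs(V-168)<26)
m=near&(sat<90)&(P[...,2]<.012)&(P[...,2]>.002)
k=cv2.connectedComponentsWithStats(m.astype(np.uint8)); L=1+np.argmax(k[2][1:,4])
print(*rect(P,k[1]==L))
for lo in (.05,.055):
    m=near&(P[...,2]>lo)&(P[...,2]<.066); n,l,st,ce=cv2.connectedComponentsWithStats(m.astype(np.uint8))
    print(lo,*rect(P,m)); c=np.array([P[l==i][:,:2].mean(0)*1000 for i in range(1,n)]);print(c.round(1),c.mean(0),st[1:,4])
E
python3 go.py .654 .252 .15 -166.9
```

```text
[654.7 253.2] [122.   73.5] 12.6 603
0.05 [653.8 252.1] [100.3  49.3] 13.1 86
[[698.1 242.2]
 [689.4 279.1]
 [616.1 223.8]
 [607.1 260.1]] [652.69861324 251.29447006] [21 21 22 22]
0.055 [653.9 251.6] [100.3  48.4] 13.2 71
[[698.2 242.9]
 [690.  279.2]
 [616.5 223.5]
 [608.  260.2]] [653.15009527 251.43243203] [18 17 18 18]
t 3.95 pos [0.6527 0.2533 0.1486] turn [-0.  -0.1  0.1] shift(after turn) [-0.001  -0.0016 -0.0014]
```

Emit:
move_arm --rows "0 0 0 -0.001 -0.001 0.03 0.02; 0 0 0 0 0 0.03 0.02; 0 0 0 0 0 0.012 0.02; 0 0 0 0 0 0 0.02; 0 0 0 0 0 0 0.02" --squeeze 60

```text
t: 4.58
eef_pos: [0.6552, 0.2519, 0.0791]
ee_rot: [3.141, 0.002, -2.912]
force: [-0.9, 0.8, -1.6]
width: 0.0293
gripper_force: 60.0
```

```bash
python3 go.py .654 .252 .033 -166.9; python3 - <<'E'
from wr import *
im,d=arm.grab_frame("side"); cv2.imwrite("pics/s1.png",cv2.resize(im[170:290,100:260],None,fx=4,fy=4))
E
```

```text
t 4.58 pos [0.6552 0.2519 0.0791] turn [0.  0.1 0. ] shift(after turn) [0.0011 0.0004 0.0461]
```

View pics/s1.png

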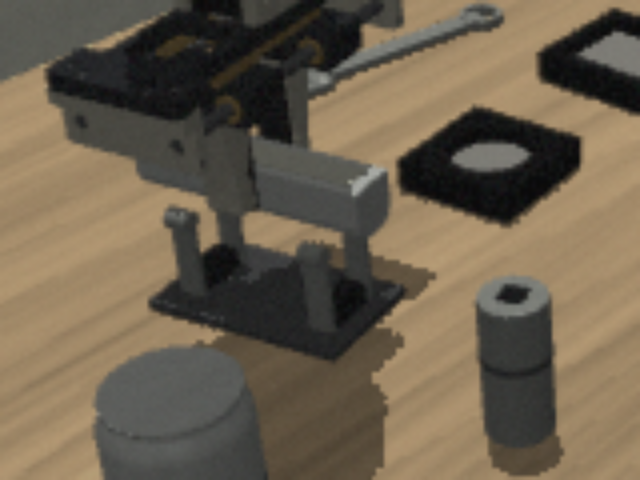

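The lamp sits just above the jaws, between the nose pairs (near jaws at about (180,215) and (315,250) in the crop) and in line with the clip. Pressing now.

Emit:
move_arm --rows "0 0 0 0 0 0.01 0.02; 0 0 0 0 0 0.007 0.02; 0 0 0 0 0 0.007 0.02; 0 0 0 0 0 0.007 0.02; 0 0 0 0 0 0.006 0.02; 0 0 0 0 0 0.004 0.02; 0 0 0 0 0 0 0.02"

```text
t: 5.5
eef_pos: [0.6554, 0.2525, 0.0367]
ee_rot: [3.141, 0.002, -2.912]
force: [3.4, 1.8, -2.1]
width: 0.0293
gripper_force: 60.0
```

Emit:
move_arm --rows "0 0 0 0 0 0.003 0.02; 0 0 0 0 0 0.003 0.02; 0 0 0 0 0 0 0.02; 0 0 0 0 0 0 0.02"

```text
t: 6.0
eef_pos: [0.6544, 0.2521, 0.0334]
ee_rot: [3.141, 0.001, -2.911]
force: [-7.0, 1.1, 19.4]
width: 0.0292
gripper_force: 60.0
```

Contact force is 19 N at exactly the home height. Next: release, back off and check.

Emit:
move_arm --rows "0 0 0 0 0 -0.002 0.02; 0 0 0 0 0 0 0.05; 0 0 0 0 0 0 0.05; 0 0 0 0 0 0 0.05; 0 0 0 0 0 -0.04 0.05; 0 0 0 0 0 -0.05 0.05; 0 0 0 0 0 -0.05 0.05; 0 0 0 0 0 0 0.05" --squeeze 30

```text
t: 7.0
eef_pos: [0.6567, 0.2529, 0.1778]
ee_rot: [3.139, 0.008, -2.912]
force: [0.4, 1.0, -0.0]
width: 0.0499
gripper_force: 0.0
```

```bash
python3 go.py .475 .2505 .15 -166.9;  python3 - <<'E'
from wr import *
s,im,d,P=wrist("w3")
for lo,hi in((.044,.052),(.054,.066)):
    m=(abs(P[...,0]-.654)<.09)&(abs(P[...,1]-.252)<.06)&(P[...,2]>lo)&(P[...,2]<hi)
    if m.sum()>5: print(lo,*rect(P,m),np.median(P[m][:,2]))
E
```

```text
t 7.0 pos [0.6567 0.2529 0.1778] turn [0.1 0.5 0.1] shift(after turn) [0.1775 0.0389 0.0278]
0.044 [654.7 254.2] [140.3  48.5] 12.7 4683 0.04898614370744142
0.054 [653.9 254.1] [98.5 48.9] 13.1 830 0.05896022033283915
```

View pics/w3.png

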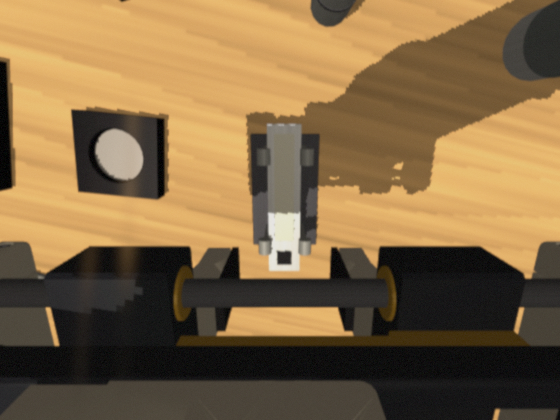

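The lamp is home: top at about 48 mm, centred within 1 mm, noses over its top (lamp at (285,195) in the picture). The small socket is next.

Emit:
move_arm --rows "0.1 0.5 0.1 0 0 0 0.065; 0 0 0 0.035 0.008 0 0.065; 0 0 0 0.05 0.011 0 0.065; 0 0 0 0.05 0.011 0 0.065; 0 0 0 0.0425 0.0105 0.013 0.065; 0 0 0 0 0 0.015 0.065; 0 0 0 0 0 0 0.065"

```text
t: 7.92
eef_pos: [0.4715, 0.2506, 0.1444]
ee_rot: [-3.138, -0.012, -2.913]
force: [0.1, 0.3, 0.3]
width: 0.0645
gripper_force: 0.0
```

```bash
python3 go.py .475 .252 .038 -166.9;  python3 - <<'E'
from wr import *
s,im,d,P=wrist("w4")
m=(abs(P[...,0]-.475)<.05)&(abs(P[...,1]-.252)<.05)&(P[...,2]>.075)&(P[...,2]<.086)
print(*rect(P,m),np.median(P[m][:,2]))
E
```

```text
t 7.92 pos [0.4715 0.2506 0.1444] turn [-0.2 -0.7 -0. ] shift(after turn) [-0.0037  0.0006  0.1064]
[474.4 254.1] [34.8 34.8] 47.0 1759 0.08058563275446357
```

Emit:
move_arm --rows "-0.1 -0.5 0 0 0 0 0.065; 0 0 0 0 0 0 0.065; 0 0 0 0 0 0 0.065"

```text
t: 8.35
eef_pos: [0.4724, 0.251, 0.1461]
ee_rot: [3.142, 0.0, -2.914]
force: [-0.2, -0.0, -1.1]
width: 0.0651
gripper_force: 0.0
```

```bash
python3 go.py .475 .2525 .038 -166.9
```

```text
t 8.35 pos [0.4724 0.251  0.1461] turn [ 0.   0.  -0.1] shift(after turn) [-0.0028  0.0009  0.1081]
```

Emit:
move_arm --rows "0 0 0 -0.0025 0.001 0.03 0.065; 0 0 0 0 0 0.04 0.065; 0 0 0 0 0 0.028 0.065; 0 0 0 0 0 0.01 0.065; 0 0 0 0 0 0 0.025; 0 0 0 0 0 0 0.025; 0 0 0 0 0 0 0.025; 0 0 0 0 0 0 0.025" --squeeze 35

```text
t: 9.35
eef_pos: [0.4748, 0.253, 0.039]
ee_rot: [3.141, 0.001, -2.914]
force: [-1.6, 1.1, 4.3]
width: 0.0352
gripper_force: 35.0
```

```bash
python3 go.py .652 .0825 .15 -173
```

```text
t 9.35 pos [0.4748 0.253  0.039 ] turn [0.1 0.1 6.1] shift(after turn) [-0.1551 -0.1908 -0.111 ]
```

Emit:
move_arm --rows "0 0 0 0 0 -0.03 0.025; 0 0 0 0 0 -0.045 0.025; 0 0 0 -0.015 -0.02 -0.036 0.025; 0 0 0 -0.03 -0.0465 0 0.025; 0 0 0 -0.03 -0.0465 0 0.025; 0 0 0 -0.03 -0.0465 0 0.025; 0 0 0 -0.0287 -0.0467 0 0.025; 0 0 0 0 0 0 0.025"

```text
t: 10.35
eef_pos: [0.6525, 0.0788, 0.1478]
ee_rot: [-3.141, -0.001, -2.918]
force: [-1.0, 0.2, -2.9]
width: 0.0352
gripper_force: 35.0
```

Emit:
move_arm --rows "0 0 0 0 0 0 0.025; 0 0 0 0 0 0 0.025"

```text
t: 10.6
eef_pos: [0.6504, 0.0827, 0.1491]
ee_rot: [3.141, -0.0, -2.913]
force: [-0.2, 0.5, -3.0]
width: 0.035
gripper_force: 35.0
```

```bash
python3 go.py .652 .0825 .049 -166.9
```

```text
t 10.6 pos [0.6504 0.0827 0.1491] turn [ 0. -0. -0.] shift(after turn) [-0.0016 -0.0005  0.1001]
```

Emit:
move_arm --rows "0 0 0 -0.0015 -0.0005 0.03 0.025; 0 0 0 0 0 0.035 0.025; 0 0 0 0 0 0.02 0.025; 0 0 0 0 0 0.01 0.025; 0 0 0 0 0 0.005 0.025; 0 0 0 0 0 0 0.025; 0 0 0 0 0 0 0.025"

```text
t: 11.48
eef_pos: [0.6531, 0.082, 0.0499]
ee_rot: [3.141, 0.001, -2.914]
force: [0.5, 0.5, -2.5]
width: 0.0355
gripper_force: 35.0
```

Emit:
move_arm --rows "0 0 0 0 0 0.0015 0.025; 0 0 0 0 0 0 0.025; 0 0 0 0 0 0 0.06; 0 0 0 0 0 0 0.06; 0 0 0 0 0 0 0.06; 0 0 0 0 0 -0.035 0.06; 0 0 0 0 0 -0.05 0.06; 0 0 0 0 0 -0.045 0.075"

```text
t: 12.48
eef_pos: [0.6527, 0.0817, 0.1791]
ee_rot: [-3.141, 0.0, -2.914]
force: [0.8, 0.6, -0.4]
width: 0.0655
gripper_force: 0.0
```

```bash
python3 go.py .4647 .067 .14 -154.5;  python3 - <<'E'
from wr import *
s,im,d,P=wrist("w5")
n=(abs(P[...,0]-.652)<.05)&(abs(P[...,1]-.082)<.05)
m=n&(P[...,2]>.085)&(P[...,2]<.096); print(*rect(P,m),np.median(P[m][:,2]))
m=n&(P[...,2]>.015)&(P[...,2]<.025); print(*rect(P,m),np.median(P[m][:,2]))
E
```

```text
t 12.47 pos [0.6527 0.0817 0.1791] turn [ -0.    0.  -12.5] shift(after turn) [0.176  0.0677 0.0391]
[652.8  83.1] [34.8 34.7] -84.3 1467 0.09057229145727352
[653.5  83.8] [80.4 80.2] 7.3 3526 0.02053348397361615
```

The small socket is in, 1 mm off centre with its top at 90 mm. The jack block is next.

Emit:
move_arm --rows "0 0 -6.2 0 0 0 0.07; 0 0 -6.3 0 0 0 0.07; 0 0 0 0.044 0.017 0 0.07; 0 0 0 0.044 0.017 0.01 0.07; 0 0 0 0.044 0.017 0.014 0.07; 0 0 0 0.044 0.0167 0.015 0.07; 0 0 0 0 0 0 0.07; 0 0 0 0 0 0 0.07"

```text
t: 13.52
eef_pos: [0.4653, 0.0673, 0.1391]
ee_rot: [-3.141, 0.001, -2.695]
force: [0.2, 0.5, 0.6]
width: 0.0699
gripper_force: 0.0
```

```bash
python3 go.py .4647 .067 .028 -154.5;  python3 - <<'E'
from wr import *
s,im,d,P=wrist("w6")
m=(abs(P[...,0]-.465)<.07)&(abs(P[...,1]-.067)<.06)&(P[...,2]>.040)&(P[...,2]<.05); print(*rect(P,m),np.median(P[m][:,2]))
E
```

```text
t 13.53 pos [0.4653 0.0673 0.1391] turn [-0.   0.1  0.1] shift(after turn) [ 0.0007 -0.      0.1111]
[465.2  68.4] [90.5 45.2] 25.9 4318 0.045558644922086736
```

Emit:
move_arm --rows "0 0 0 0 0 0.035 0.07; 0 0 0 0 0 0.04 0.07; 0 0 0 0 0 0.025 0.07; 0 0 0 0 0 0.011 0.07; 0 0 0 0 0 0 0.03; 0 0 0 0 0 0 0.03; 0 0 0 0 0 0 0.03; 0 0 0 0 0 0 0.03" --squeeze 25

```text
t: 14.58
eef_pos: [0.4653, 0.0673, 0.0285]
ee_rot: [3.142, 0.002, -2.696]
force: [-0.4, 0.7, 5.6]
width: 0.0449
gripper_force: 25.0
```

```bash
python3 go.py .656 -.077 .14 -178.3
```

```text
t 14.57 pos [0.4653 0.0673 0.0285] turn [ 0.   0.1 23.9] shift(after turn) [-0.1863 -0.1499 -0.1115]
```

Emit:
move_arm --rows "0 0 0 0 0 -0.03 0.03; 0 0 0 0 0 -0.045 0.03; 0 0 8 0 0 -0.0365 0.03; 0 0 8 0 0 0 0.03; 0 0 7.9 0 0 0 0.03; 0 0 0 -0.0466 -0.0375 0 0.03; 0 0 0 -0.0466 -0.0375 0 0.03; 0 0 0 -0.0466 -0.0375 0 0.03"

```text
t: 15.58
eef_pos: [0.6088, -0.0425, 0.1391]
ee_rot: [3.141, 0.0, -3.112]
force: [1.2, 1.4, -2.4]
width: 0.0449
gripper_force: 25.0
```

Emit:
move_arm --rows "0 0 0 -0.0466 -0.0375 0 0.03; 0 0 0 0 0 0 0.03; 0 0 0 0 0 0 0.03; 0 0 0 0 0 0 0.03"

```text
t: 16.08
eef_pos: [0.6545, -0.0769, 0.1393]
ee_rot: [3.141, -0.0, -3.112]
force: [-1.0, 0.7, -2.4]
width: 0.0448
gripper_force: 25.0
```

```bash
python3 go.py .656 -.077 .0385 -178.3
```

```text
t 16.07 pos [ 0.6545 -0.0769  0.1393] turn [ 0. -0. -0.] shift(after turn) [-1.500e-03 -1.000e-04  1.008e-01]
```

Emit:
move_arm --rows "0 0 0 -0.0012 0 0.03 0.03; 0 0 0 0 0 0.035 0.03; 0 0 0 0 0 0.02 0.03; 0 0 0 0 0 0.01 0.03; 0 0 0 0 0 0.006 0.03; 0 0 0 0 0 0 0.03; 0 0 0 0 0 0 0.03"

```text
t: 16.95
eef_pos: [0.6569, -0.0775, 0.0389]
ee_rot: [3.141, 0.001, -3.113]
force: [0.1, -0.6, -2.7]
width: 0.0447
gripper_force: 25.0
```

Emit:
move_arm --rows "0 0 0 0 0 0.001 0.03; 0 0 0 0 0 0 0.03; 0 0 0 0 0 0 0.065; 0 0 0 0 0 0 0.065; 0 0 0 0 0 0 0.065; 0 0 0 0 0 -0.03 0.065; 0 0 0 0 0 -0.05 0.085; 0 0 0 0 0 -0.04 0.085"

```text
t: 17.95
eef_pos: [0.6568, -0.0777, 0.1589]
ee_rot: [-3.141, 0.001, -3.113]
force: [0.7, 0.0, 0.2]
width: 0.0793
gripper_force: 0.0
```

```bash
python3 go.py .4735 -.076 .13 -178.3;  python3 - <<'E'
from wr import *
s,im,d,P=wrist("w7")
n=(abs(P[...,0]-.656)<.075)&(abs(P[...,1]+.077)<.055)
m=n&(P[...,2]>.05)&(P[...,2]<.06); print(*rect(P,m),np.median(P[m][:,2]))
m=n&(P[...,2]>.015)&(P[...,2]<.025); print(*rect(P,m),np.median(P[m][:,2]))
E
```

```text
t 17.95 pos [ 0.6568 -0.0777  0.1589] turn [-0.  0. -0.] shift(after turn) [0.1832 0.0071 0.0289]
[656.7 -76.1] [90.1 45. ] 2.0 4030 0.05559002086247597
[656.1 -76.1] [126.5  85.3] 1.8 4362 0.02051668952939234
```

The block is placed within 1 mm with its top at 55 mm. The big socket is next.

Emit:
move_arm --rows "0 0 0 0.04 0.0015 0 0.0876; 0 0 0 0.048 0.002 0 0.0876; 0 0 0 0.048 0.002 0.01 0.0876; 0 0 0 0.047 0.0015 0.019 0.0876; 0 0 0 0 0 0 0.0876; 0 0 0 0 0 0 0.0876; 0 0 0 0 0 0 0.0876"

```text
t: 18.88
eef_pos: [0.4747, -0.0757, 0.1284]
ee_rot: [3.142, 0.001, -3.113]
force: [0.1, 0.4, -0.3]
width: 0.0876
gripper_force: 0.0
```

```bash
python3 go.py .4735 -.076 .028 -178.3;  python3 - <<'E'
from wr import *
s,im,d,P=wrist("w8")
m=(abs(P[...,0]-.4735)<.06)&(abs(P[...,1]+.076)<.05)&(P[...,2]>.044)&(P[...,2]<.056); print(*rect(P,m),np.median(P[m][:,2]))
E
```

```text
t 18.88 pos [ 0.4747 -0.0757  0.1284] turn [ 0.   0.1 -0.1] shift(after turn) [ 0.0012 -0.0003  0.1004]
[473.9 -75. ] [58.7 58.7] -48.5 4446 0.05063889882875354
```

Emit:
move_arm --rows "0 0 0 0.001 0 0.03 0.0876; 0 0 0 0 0 0.035 0.0876; 0 0 0 0 0 0.023 0.0876; 0 0 0 0 0 0.012 0.0876; 0 0 0 0 0 0 0.045; 0 0 0 0 0 0 0.045; 0 0 0 0 0 0 0.045; 0 0 0 0 0 0 0.045" --squeeze 45

```text
t: 19.92
eef_pos: [0.473, -0.0758, 0.0289]
ee_rot: [3.141, 0.002, -3.113]
force: [-0.7, -0.0, 5.0]
width: 0.0594
gripper_force: 45.0
```

```bash
python3 go.py .658 -.2585 .14 -178.3
```

```text
t 19.93 pos [ 0.473  -0.0758  0.0289] turn [ 0.   0.1 -0. ] shift(after turn) [-0.1795 -0.1881 -0.1111]
```

Emit:
move_arm --rows "0 0 0 0 0 -0.03 0.045; 0 0 0 0 0 -0.045 0.045; 0 0 0 -0.01 -0.01 -0.036 0.045; 0 0 0 -0.034 -0.0355 0 0.045; 0 0 0 -0.034 -0.0355 0 0.045; 0 0 0 -0.034 -0.0355 0 0.045; 0 0 0 -0.034 -0.0355 0 0.045; 0 0 0 -0.0335 -0.036 0 0.045"

```text
t: 20.92
eef_pos: [0.6574, -0.2595, 0.1379]
ee_rot: [3.141, -0.002, -3.113]
force: [0.5, 0.9, -4.5]
width: 0.0589
gripper_force: 45.0
```

Emit:
move_arm --rows "0 0 0 0 0 0 0.045; 0 0 0 0 0 0 0.045; 0 0 0 0 0 0 0.045"

```text
t: 21.3
eef_pos: [0.6564, -0.2579, 0.1389]
ee_rot: [3.141, -0.001, -3.113]
force: [0.0, 1.4, -4.8]
width: 0.0591
gripper_force: 45.0
```

```bash
python3 go.py .658 -.2585 .039 -178.3
```

```text
t 21.3 pos [ 0.6564 -0.2579  0.1389] turn [ 0. -0. -0.] shift(after turn) [-0.0016 -0.0007  0.0999]
```

Emit:
move_arm --rows "0 0 0 -0.0012 -0.0005 0.03 0.045; 0 0 0 0 0 0.035 0.045; 0 0 0 0 0 0.02 0.045; 0 0 0 0 0 0.01 0.045; 0 0 0 0 0 0.006 0.045; 0 0 0 0 0 0 0.045; 0 0 0 0 0 0 0.045"

```text
t: 22.18
eef_pos: [0.6591, -0.2592, 0.039]
ee_rot: [-3.141, 0.002, -3.113]
force: [-0.4, -0.7, -2.6]
width: 0.0592
gripper_force: 45.0
```

Emit:
move_arm --rows "0 0 0 0 0 0.0005 0.045; 0 0 0 0 0 0 0.045; 0 0 0 0 0 0 0.08; 0 0 0 0 0 0 0.08; 0 0 0 0 0 0 0.08; 0 0 0 0 0 -0.03 0.08; 0 0 0 0 0 -0.05 0.08; 0 0 0 0 0 -0.05 0.08"

```text
t: 23.18
eef_pos: [0.6582, -0.2592, 0.1685]
ee_rot: [-3.142, -0.001, -3.113]
force: [0.7, 0.7, 0.4]
width: 0.0802
gripper_force: 0.0
```

```bash
python3 - <<'E'
from wr import *
s,im,d,P=wrist()
print(s["t"],s["width"])
n=(abs(P[...,0]-.658)<.06)&(abs(P[...,1]+.258)<.06)
m=n&(P[...,2]>.053)&(P[...,2]<.066); print(*rect(P,m),np.median(P[m][:,2]))
m=n&(P[...,2]>.015)&(P[...,2]<.025); print(*rect(P,m),np.median(P[m][:,2]))
im,d=arm.grab_frame("side"); cv2.imwrite("pics/end.png",im)
E
```

```text
23.175 0.08020591433828726
[ 660.2 -257.9] [59.3 58.6] 2.7 3549 0.06066624119319741
[ 658.6 -257.3] [100.7 100.1] -1.8 5118 0.020565975161782435
```

View pics/end.png

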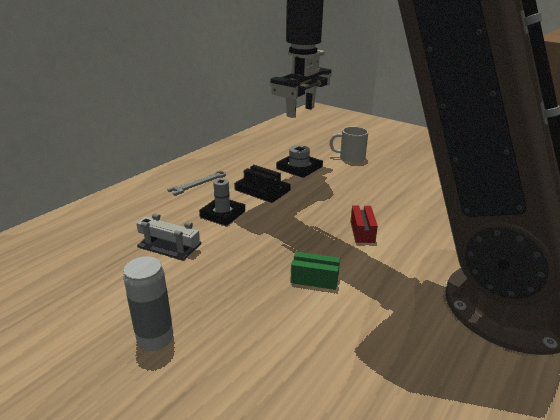

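All four things are in their places: lamp (168,232), small socket (222,200), block (262,180), big socket (299,158). The can and mug have not moved and the gripper is clear.

```bash
python3 -c "from station import arm; print(arm.job_done())"
```

```text
the job is handed in; nothing more can be done
None
```

I handed the job in at about 23 s: both sockets and the jack block are flat in their recesses within about 2 mm of centre, the lamp is snapped fully home in its clip, and the spray can and mug were left as they stood; no verdict was reported back.

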